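Sort two knife-handle collars on the press gauge and hold the good one on the stop

ROBOT

A 7-joint arm with a two-finger parallel gripper is mounted at the origin on the work surface. World frame = base frame: x ahead of the robot, y to its left, z up, the work surface at z = 0. Lengths are in m, angles in rad, forces in N, time in s.
With the tool pointing down it reaches from about 0.4 to 0.85 m from the base axis. Payload 10.4 kg.
Tool frame: the origin (TCP) lies at the centre of the arm's flange, where the gripper is bolted on; the fingertips stand 173 mm ahead of it and the grasp point (between the pads) lies 155 mm ahead of it (manip.nose_length is the distance from the TCP to the fingertips, in m); z points along the fingers, x is the direction in which the jaws open and shut, and the axes are right-handed (so a half turn about z gives the same grasp; the last joint's range is limited). The gripper opens to 85 mm and grips with 20 to 120 N. Pads are 22 mm wide; open, the fingers measure 114 mm over their backs; the gripper's body (76 mm by 85 mm) begins 54 mm behind the grasp point. The pads swing forward as they close: fully open they stand 13 mm farther back than shut.
Start: joints at [1.133, 0.332, -0.065, 1.46, 0.022, 1.35, -0.088], TCP at [0.252, -0.572, 0.405] pointing down, gripper open.
Joint ranges: [-2.6, 2.6], [-0.5, 2.12], [-1.47, 1.34], [0.16, 2.42], [-1.27, 4.41], [0.06, 2.06], [-2.6, 2.6]. Speed limits (rad/s): [2.22, 2.22, 2.79, 2.79, 3.14, 3.14, 3.14].

INTERFACE

Orientations are given as a unit quaternion [x, y, z, w].
In Python, from workcell import status, cams, order, manip gives the robot as it stands.
- The arm moves only by the tool servo_tool, never from a script. Its argument "motion" is a list that holds one entry, the list of rows, each a list of 6 numbers: the shift along the tool's x, y, z in units of 50 mm (1.0 is 50 mm), then the turn, a rotation vector about the tool's x, y, z in units of 5 degrees (1.0 is 5 degrees). In form: [[[x, y, z, ax, ay, az], ...]]. A call has 1 to 12 rows; each row shifts and turns the pose as measured when the row begins, along the tool's axes as they then stand; what a row does not reach is not made up. A row lasts 1/10 s, in which the tool goes at most 50 mm and 8.59 degrees, less where a joint would pass 70% of its speed; a pose out of reach is approached as far as the arm can. A call is refused whole if a number of a shift passes 1 or a number of a turn 1, either way. A call with a gripper value outside its range is refused whole. "jaw" is the closure in counts, from 0 (fully open) to 255 (shut), set as the call begins (left out, the last holds). The fingers move at their own pace and stop on an object; "force" is the grip in N (left out, the last holds). Time passes only in rows, so rows that do not move let the fingers close. It gives the time, the measured TCP pose, the force and the opening at its end, in the units of the state.
- status.get_obs(): the state, without advancing time (a new reading comes with each control period).
- cams.camera(name): name is "side" or "top"; returns a dict with "color" (420x560x3 uint8, red, green, blue), "vertical_fov" (degrees; the focal length in pixels is half the picture's height over the tangent of half this angle, whatever the lens; pixels are square), "cx", "cy" (the principal point, pixels), "k1" (the pictures are not rectified: a ray, as slopes to the right and down, at radius r is drawn at 1 + k1 r^2 times it, then the intrinsics apply), "extrinsics" (4x4, takes a point from camera to world coordinates). Camera axes: x right, y down, z forward; pixel columns grow to the right and rows downward; lengths in m; the calibration is good to about 2 mm. A picture is of the moment at which its call begins. There is no depth.
- order.hand_in(): hands the job in, once; it reports no verdict.
The state is a dict: "clock": time; "joint_pos": joint angles; "joint_velocities": joint speeds; "tau": joint torques, N m; "position": TCP position; "ee_rot": TCP orientation; "ft_force": force on the tool from outside, world axes, zero at the start; "torque": the same for the moment, N m; "grip_width": opening from 0.0 (shut) to 1.0 (fully open).
Only numpy, scipy, OpenCV 4.12 (cv2) and the standard library are available. Lean on these libraries where they do the work, as an engineer would, in place of code of your own. Each camera call takes 0.05 s, during which the arm holds its last target.

TASK

Find out which of the two brass collars slides over the gauge pin: put the one that is too tight in the red reject tray and let go of it, and slide the other down over the pin and press it against the orange sprung seat until it meets the hard stop, firmly but not with brute force. Finish while still holding it pressed on the stop so that I can read the dial, and leave everything else on the bench where it lies.

Things in the scene. Friction and masses are not known exactly. Their poses are not given: they have to be found in the camera images.
- collar_a: one of two brass collars, upright round tubes 36 mm across, 45 mm tall, about 0.25 kg, standing on the green mat (its top 3 mm above the bench); origin at the centre of the lower end, z along the bore. One has a 19 mm bore and slides over the gauge pin, the other a 12 mm bore that sticks on the pin's nose; either may be the tight one
- collar_b: one of two brass collars, upright round tubes 36 mm across, 45 mm tall, about 0.25 kg, standing on the green mat (its top 3 mm above the bench); origin at the centre of the lower end, z along the bore. One has a 19 mm bore and slides over the gauge pin, the other a 12 mm bore that sticks on the pin's nose; either may be the tight one
- gauge: blue press gauge fixed on the mat: base plate 150 x 100 x 16 mm, round boss 60 mm across carrying hard stop, orange sprung seat and pin on one upright axis. Origin at the underside, on that axis; z up; +x points to a flat dial 42 mm across, centre 68 mm from the axis, top 38 mm up. A collar on the pin rests on the seat; pressed down 12 mm, its outer rim meets the stop
- stop_face (a point): centre of the dark hard-stop face (54 mm across) on the pin axis, 40 mm above the gauge's underside; the lower end of a fully pressed collar is at this height, of one resting on the unpressed seat (26 mm across) 12 mm higher
- pin_tip (a point): top of the steel gauge pin, on its axis, 40 mm above the stop face. The pin is 16 mm in diameter up to 8 mm below the tip, then a conical nose narrows to 8 mm; a too tight collar stops with its lower end about 4 mm below the tip
- seat (a joint): how far the orange sprung seat is pressed down, m: 0 at rest, 0.012 when flush with the stop face (a collar is then on the hard stop). The spring is preloaded: about 5 N starts it moving (a collar's own weight does not), about 12 N at the stop; it springs back when let go
- tray: red open reject tray fixed to the bench, 150 (its x) x 130 (its y) x 28 mm, walls and floor 4 to 5 mm thick; origin at the centre of its underside
- blank: dark steel knife blank, flat, 5 mm thick, 36 mm wide, 220 mm long, lying on the mat between robot and gauge; leave alone; origin about the middle of its underside
- scale1: dark wood handle scale 110 x 36 x 12 mm on the mat; leave alone; origin centre of underside
- scale2: second dark wood handle scale 110 x 36 x 12 mm; leave alone; origin centre of underside
- sander: cork sanding block 110 x 60 x 24 mm; leave alone; origin centre of underside
- glue: white glue bottle, 44 mm diameter, 95 mm tall; leave alone; origin centre of underside
- driver: screwdriver lying on the mat; leave alone; origin in its underside
- stop: the fixed dark hard-stop disc of the gauge, 54 mm across, around the sprung seat; its origin is the gauge's origin, its top face is at point stop_face
Mind the look-alikes: they are no part of the job. Leave any black look-alike of the collar_a alone.

How it is judged:
At the end, for the whole second after the job is handed in: 19 mm bore collar on the pin (4 mm, upright 0.1 rad), seat down over 10.5 mm, its lower end within 2 mm of the stop and pushing on it with 1 to 60 N, robot still holding it (over 3 N); tight collar at rest in the red tray, not touched by the robot (value of joint seat above 0.0105 m and contact force between collar_a and stop between 1 and 60 N and horizontal distance between collar_a and stop_face below 0.004 m and z of collar_a in the frame of stop_face below 0.002 m and angle between collar_a's own z axis and vertical below 0.1 rad and linear speed of each of collar_a, collar_b below 0.02 m/s and (contact force between collar_a and the fingers above 3 N or contact force between collar_a and the arm above 3 N) and x of collar_b in the frame of tray between -0.07 and 0.07 m and y of collar_b in the frame of tray between -0.06 and 0.06 m and z of collar_b in the frame of tray below 0.035 m and contact force between collar_b and tray above 0.5 N and contact force between collar_b and the arm below 0.1 N and contact force between collar_b and the fingers below 0.1 N); the arm keeps its last pose, push and grip.
It fails at once if something else on the bench was moved more than 30 mm (distance of any of blank, scale1, scale2, sander, glue, driver from where it was at the start of the episode above 0.03 m).
It fails at once if a collar was forced against the gauge (over 100 N on the stop) (contact force between any of collar_a, collar_b and stop above 100 N).
It also fails if it takes over 67 s, if anything falls off the work surface, if the arm or the gripper's body presses on something with over 40 N, if the wrist force passes 120 N, or if a joint passes its speed limit or range.

## Working session

There is one attempt and no reset: what is moved stays moved. The work goes in short steps, Python scripts to look and compute and a tool call to move; the robot and the scene stay as the last step left them, time stands still between calls to the robot, and variables do not carry over. Pictures are saved under pics/ and viewed, and the job is handed in when it is done.

Besides the shell and the picture viewer there is one more tool, called after "Call:" as name(argument=value, ...), one argument or row to a line, values as JSON. servo_tool: Moves the arm, as the interface text tells. Its arguments: {"type":"object","properties":{"motion":{"type":"array","items":{"type":"array","items":{"type":"array","items":{"type":"number"}}}},"jaw":{"type":"number"},"force":{"type":"number"}},"required":["motion"]}

```bash
ls; mkdir -p pics
python3 - <<'E'
from workcell import status, cams, order, manip
import cv2
print(status.get_obs())
print([x for x in dir(manip) if x[0]!='_'], manip.nose_length)
for n in("top","side"):
    c=cams.camera(n); cv2.imwrite(f"pics/{n}0.png",c["color"][:,:,::-1])
    print(n,{k:v for k,v in c.items() if k!="color"})
E
```

```text
pics
{'clock': 0.0, 'joint_pos': array([ 1.13338804,  0.33285353, -0.06472105,  1.46096581,  0.02159548,
        1.34992408, -0.0884969 ]), 'joint_velocities': array([-0.00047916,  0.00125735, -0.00022609,  0.00151243, -0.0020414 ,
        0.0004502 ,  0.00081661]), 'tau': array([-5.16801847e-04, -6.25446725e+01,  4.94005729e-02, -3.91599011e+01,
        1.62918161e-02,  9.88993765e-03, -3.88287469e-05]), 'position': array([ 0.2518423 , -0.57185795,  0.40391557]), 'ee_rot': array([ 8.37571956e-01, -5.46326541e-01, -6.24999545e-04, -3.72591855e-04]), 'ft_force': array([-0.60690131, -0.0891302 ,  0.62496005]), 'torque': array([ 0.05198107, -0.03369753,  0.00883176]), 'grip_width': 1.000508227902542}
['MotionError', 'nose_length'] 0.1734
top {'vertical_fov': 49.588408828743894, 'cx': 276.469206431688, 'cy': 208.75609401541053, 'k1': -0.007166079329974665, 'extrinsics': array([[-1.46757174e-03, -9.97723524e-01,  6.74211827e-02,
         4.15829475e-01],
       [-9.99932775e-01,  6.88670388e-04, -1.15745586e-02,
        -8.46449700e-02],
       [ 1.15017785e-02, -6.74336368e-02, -9.97657463e-01,
         1.48279720e+00],
       [ 0.00000000e+00,  0.00000000e+00,  0.00000000e+00,
         1.00000000e+00]])}
side {'vertical_fov': 55.973548805152596, 'cx': 283.2793666008964, 'cy': 214.810903748123, 'k1': -0.01710962250818987, 'extrinsics': array([[ 0.95353805, -0.15744261,  0.25685989,  0.22282139],
       [-0.30083077, -0.54373763,  0.78348595, -1.01739367],
       [ 0.01631032, -0.82435503, -0.56583811,  0.72514132],
       [ 0.        ,  0.        ,  0.        ,  1.        ]])}
```

View pics/top0.png

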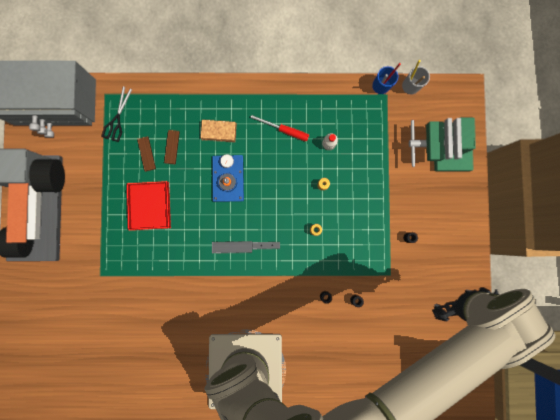

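View pics/side0.png

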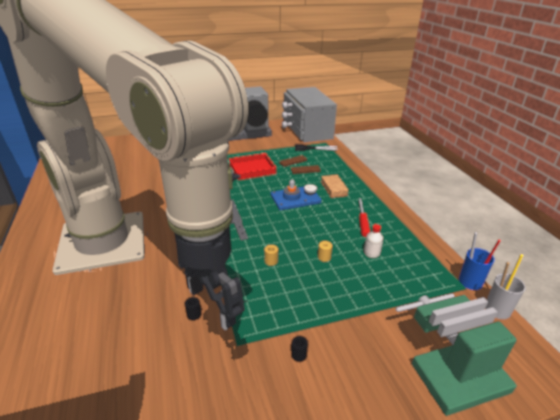

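Run:
```python
import cv2, numpy as np
a=cv2.imread("pics/top0.png");b=cv2.imread("pics/side0.png")
def z(im,x,y,w,h,s): return cv2.resize(im[y:y+h,x:x+w],None,fx=s,fy=s,interpolation=cv2.INTER_CUBIC)
o=np.hstack([z(a,295,165,50,80,7),z(a,200,145,55,80,7)])
cv2.imwrite("pics/z0.png",o)
o=np.vstack([z(b,255,232,90,40,8),z(b,260,170,90,40,8)])
cv2.imwrite("pics/z0s.png",o[:600])
```

```text
(no output)
```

View pics/z0.png

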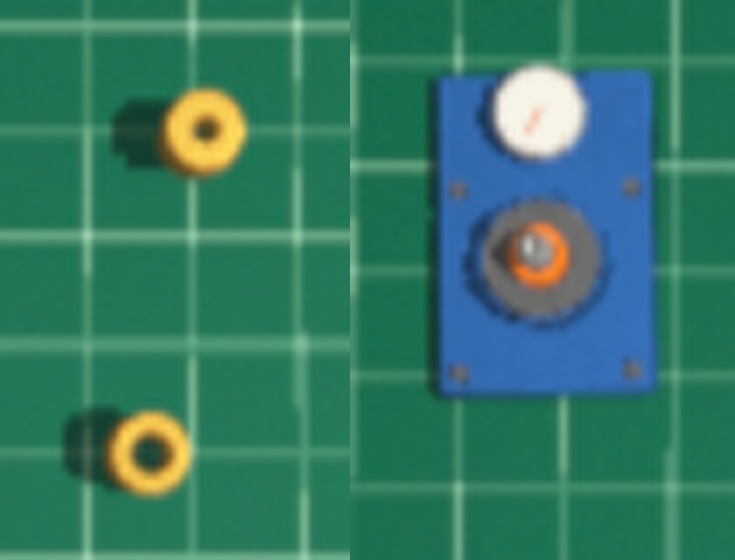

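View pics/z0s.png

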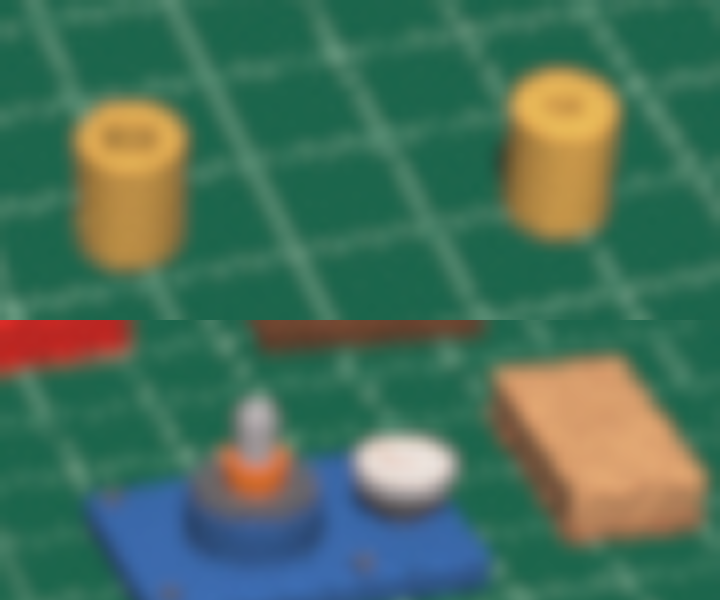

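```bash
cat > h.py <<'E'
import numpy as np, cv2
from workcell import status, cams, order, manip
def intr(c):
    h,w=c["color"].shape[:2]; f=h/2/np.tan(np.radians(c["vertical_fov"])/2)
    return f
def ray(c,u,v):
    f=intr(c); d=np.array([(u-c["cx"])/f,(v-c["cy"])/f]); s=d.copy()
    for _ in range(10): s=d/(1+c["k1"]*(s@s))
    E=c["extrinsics"]; return E[:3,3],E[:3,:3]@np.array([s[0],s[1],1])
def onz(c,u,v,z):
    o,d=ray(c,u,v); return o+d*(z-o[2])/d[2]
def proj(c,p):
    E=c["extrinsics"]; q=E[:3,:3].T@(np.asarray(p)-E[:3,3]); s=q[:2]/q[2]; s=s*(1+c["k1"]*(s@s)); f=intr(c)
    return s[0]*f+c["cx"],s[1]*f+c["cy"]
def grab(n,name=None):
    c=cams.camera(n)
    if name: cv2.imwrite(f"pics/{name}.png",c["color"][:,:,::-1])
    return c
def blobs(mask):
    n,l,s,ce=cv2.connectedComponentsWithStats(mask.astype(np.uint8))
    return [(ce[i],s[i][4],s[i][:4]) for i in range(1,n) if s[i][4]>8]
E
python3 - <<'E'
from h import *
c=grab("top"); im=cv2.cvtColor(c["color"],cv2.COLOR_RGB2HSV); H,S,V=[im[...,i].astype(int) for i in range(3)]
def show(t,m,z,box):
    mm=np.zeros_like(m); x0,y0,x1,y1=box; mm[y0:y1,x0:x1]=m[y0:y1,x0:x1]
    for b in blobs(mm): print(t,b[0].round(2),b[1],b[2],onz(c,*b[0],z).round(4))
col=(300,165,345,245)
mask=(H>10)&(H<30)&(S>90)&(V>100)
show("col",mask,0.048,col)
# fill the bore: contour hull circle
show("colbright",mask&(V>215),0.048,col)
m=(mask).astype(np.uint8)
for b in blobs(m[165:245,300:345]):
    pass
cs,_=cv2.findContours((mask&(V>200)).astype(np.uint8),cv2.RETR_EXTERNAL,cv2.CHAIN_APPROX_NONE)
for k in cs:
    x,y,w,h=cv2.boundingRect(k)
    if 300<x<345 and 165<y<245 and w>6:
        (e,r)=cv2.minEnclosingCircle(k); M=cv2.moments(k); g=(M['m10']/M['m00'],M['m01']/M['m00'])
        print("ctr",e,r,g,onz(c,*e,.048).round(4),onz(c,*g,.048).round(4))
dark=(V<130)
show("bore",dark&~((H>40)&(H<90)),0.048,(318,178,330,190)); show("bore",V<130,0.048,(312,225,321,235))
g=(205,150,248,205)
show("orange",(H<15)&(S>150)&(V>150),0.055,(215,170,240,195))
show("dial",(S<60)&(V>180),0.041,(215,150,240,172))
show("stop",(S<70)&(V<140)&(V>60),0.043,(212,170,242,195))
blue=(H>100)&(H<120)&(S>120)&(V>90)
show("blue",blue,0.019,g)
red=((H<6)|(H>174))&(S>180)&(V>100)
show("red",red,0.028,(110,170,185,240))
show("redtray",red&(V>0),0.0,(110,170,185,240))
k=(blue[150:205,205:248]).astype(np.uint8); p=np.argwhere(k)[:,::-1]+[205,150]
r=cv2.minAreaRect(p.astype(np.float32)); print(r,onz(c,*r[0],.019))
for b in cv2.boxPoints(r): print(onz(c,*b,.019).round(4))
print("tips",proj(c,(0.55,0,.083)),)
E
```

```text
col [323.52 183.45] 110 [318 178  12  12] [ 0.5933 -0.251   0.048 ]
col [315.62 229.33] 94 [310 224  12  12] [ 0.4476 -0.2248  0.048 ]
colbright [323.99 183.07] 75 [319 178  11  11] [ 0.5946 -0.2525  0.048 ]
colbright [316.25 229.23] 53 [311 224  11  11] [ 0.4479 -0.2268  0.048 ]
ctr (316.0671691894531, 229.15672302246094) 5.2660746574401855 (316.11842105263156, 229.1578947368421) [ 0.4481 -0.2262  0.048 ] [ 0.4481 -0.2264  0.048 ]
ctr (324.0, 183.0) 5.385264873504639 (323.97402597402595, 183.05844155844156) [ 0.5948 -0.2526  0.048 ] [ 0.5946 -0.2525  0.048 ]
bore [319.   185.57] 14 [318 180   5  10] [ 0.5866 -0.2366  0.048 ]
bore [316.1 229.3] 20 [314 227   5   5] [ 0.4477 -0.2263  0.048 ]
orange [227.43 181.93] 28 [223 177   8   9] [0.5973 0.0535 0.055 ]
dial [226.71 160.45] 121 [221 155  13  12] [0.6682 0.0576 0.041 ]
stop [226.54 181.62] 142 [219 174  16  16] [0.5998 0.0575 0.043 ]
blue [227.95 179.46] 975 [212 155  32  47] [0.6099 0.0553 0.019 ]
red [148.   205.32] 1960 [127 181  44  49] [0.5254 0.3097 0.028 ]
redtray [148.   205.32] 1960 [127 181  44  49] [0.5276 0.3173 0.    ]
((227.4979705810547, 177.92861938476562), (45.467159271240234, 30.24479866027832), 88.36341857910156) [0.61493057 0.05683969 0.019     ]
[0.6879 0.1084 0.019 ]
[0.6907 0.0103 0.019 ]
[0.5424 0.0056 0.019 ]
[0.5397 0.103  0.019 ]
tips (np.float64(243.8019286958838), np.float64(196.0002536503289))
```

Run:
```python
from h import *
s=grab("side"); t=grab("top")
for n,c,ps in (("side",s,[(.600,.056,.083),(.600,.056,.055),(.668,.058,.041),(.448,-.2263,.048),(.5947,-.2525,.048)]),("top",t,[(.600,.056,.083),(.600,.056,.043),(.668,.058,.041),(.448,-.2263,.048),(.5947,-.2525,.048)])):
    im=cv2.resize(c["color"][:,:,::-1],None,fx=8,fy=8,interpolation=cv2.INTER_CUBIC)
    q=[]
    for p in ps:
        u,v=proj(c,p); print(n,u,v); q.append((int(u*8+4),int(v*8+4)))
        cv2.drawMarker(im,q[-1],(255,0,255),cv2.MARKER_CROSS,16,1)
    out=[]
    for (x,y) in (q[0],q[3],q[4]): out.append(im[y-200:y+200,x-130:x+130])
    cv2.imwrite(f"pics/chk_{n}.png",np.hstack(out))
```

```text
side 291.2565513076085 180.2928869734063
side 291.0239715756661 187.63133161211618
side 309.6858369940632 188.10396324336753
side 270.49877815831405 249.30312009228265
side 324.85820071466713 245.5055831775349
top 225.75756368436606 179.92552198329355
top 227.01104076224064 181.56750460752073
top 226.5732349123307 160.52221687091526
top 316.08950834278363 229.20315735433886
top 323.97983913914607 183.02395562464446
```

View pics/chk_side.png

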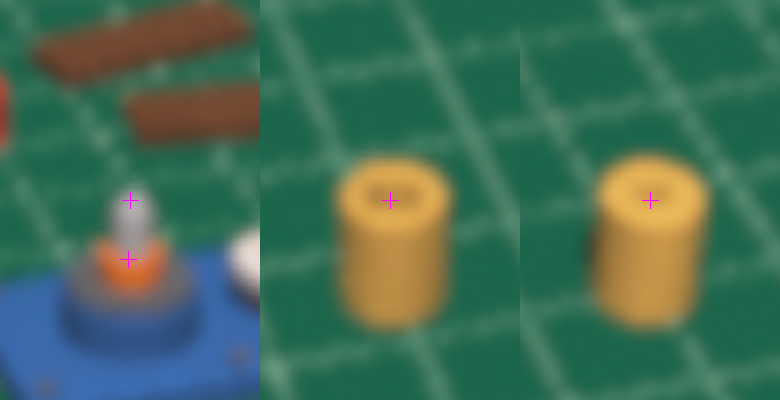

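View pics/chk_top.png

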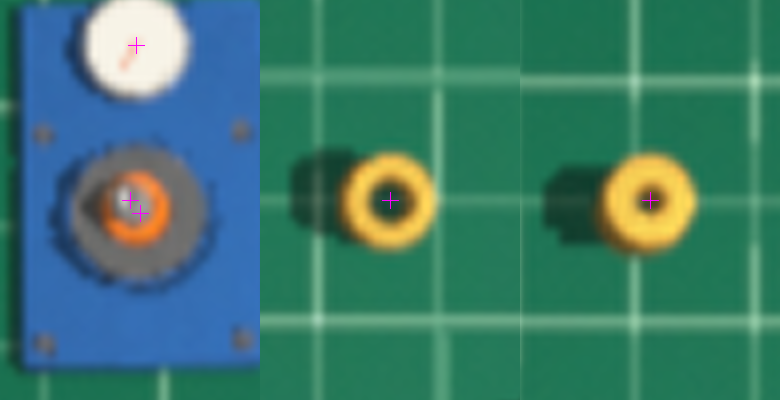

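```bash
cat >> h.py <<'E'
from scipy.spatial.transform import Rotation as Ro
# reference tool orientation: straight down, jaws along initial heading
_x=np.array([0.403,-0.915,0]);_x/=np.linalg.norm(_x);_z=np.array([0,0,-1.]);RT=np.column_stack([_x,np.cross(_z,_x),_z])
def plan(p=None,Rt=RT):
    o=status.get_obs(); R=Ro.from_quat(o["ee_rot"])
    P=o["position"]
    print("t %.2f pos"%o["clock"],P.round(4),"f",o["ft_force"].round(1),"tq",o["torque"].round(2),"grip %.3f"%o["grip_width"],"tilt deg",np.degrees(np.arccos(-R.as_matrix()[2,2])).round(2))
    print("turn units",(np.degrees((R.inv()*Ro.from_matrix(Rt)).as_rotvec())/5).round(3))
    if p is not None:
        d=R.inv().apply(np.asarray(p)-P)/0.05
        print("shift units total",d.round(3),"rows min %.1f"%np.linalg.norm(d))
        return d
E
python3 - <<'E'
from h import *
d=plan((.5947,-.2525,.29)); print(d/12)
E
```

```text
t 0.25 pos [ 0.2519 -0.572   0.4044] f [ 0.4 -0.  -0.4] tq [-0.01  0.05  0.02] grip 1.002 tilt deg 0.03
turn units [-0.     0.006 -0.001]
shift units total [-3.083 -8.85   2.289] rows min 9.6
[-0.25691781 -0.73751137  0.19078672]
```

Call:
servo_tool(
  motion=[
    [[-0.26,-0.74,0.19,0,0,0],[-0.26,-0.74,0.19,0,0,0],[-0.26,-0.74,0.19,0,0,0],[-0.26,-0.74,0.19,0,0,0],[-0.26,-0.74,0.19,0,0,0],[-0.26,-0.74,0.19,0,0,0],[-0.26,-0.74,0.19,0,0,0],[-0.26,-0.74,0.19,0,0,0],[-0.26,-0.74,0.19,0,0,0],[-0.26,-0.74,0.19,0,0,0],[-0.26,-0.74,0.19,0,0,0],[-0.26,-0.74,0.19,0,0,0]],
  ],
  jaw=0,
  force=60,
)

```text
clock: 1.45
position: [0.6034, -0.2461, 0.2854]
ee_rot: [0.834, -0.553, 0.001, 0.002]
ft_force: [0.0, -0.6, 0.6]
grip_width: 1.0
```

Run:
```python
from h import *
d=plan((.5947,-.2525,.185))
```

```text
t 1.45 pos [ 0.6034 -0.2461  0.2854] f [ 0.  -0.6  0.6] tq [-0.02 -0.05  0.01] grip 1.000 tilt deg 0.27
turn units [ 0.035 -0.04  -0.17 ]
shift units total [0.043 0.205 2.01 ] rows min 2.0
```

Call:
servo_tool(
  motion=[
    [[0.04,0.2,0.3,0.03,-0.04,-0.17],[0,0,0.4,0,0,0],[0,0,0.3,0,0,0],[0,0,0,0,0,0]],
  ],
)

```text
clock: 1.85
position: [0.5992, -0.2436, 0.2314]
ee_rot: [0.841, -0.541, -0.002, -0.002]
ft_force: [0.0, -0.6, -0.6]
grip_width: 1.0
```

Run:
```python
from h import *
d=plan((.5947,-.2525,.185))
```

```text
t 1.85 pos [ 0.5992 -0.2436  0.2314] f [ 0.  -0.6 -0.6] tq [-0.01  0.05  0.05] grip 1.000 tilt deg 0.28
turn units [-0.017  0.053  0.137]
shift units total [0.128 0.157 0.928] rows min 0.9
```

Call:
servo_tool(
  motion=[
    [[0.13,0.16,0,0,0,0.1],[0,0,0,0,0,0]],
  ],
)

```text
clock: 2.05
position: [0.5942, -0.2545, 0.2322]
ee_rot: [0.838, -0.546, -0.001, -0.002]
ft_force: [-0.2, -1.4, 0.2]
grip_width: 1.002
```

Run:
```python
from h import *
d=plan((.5947,-.2525,.185))
```

```text
t 2.05 pos [ 0.5942 -0.2545  0.2322] f [-0.2 -1.4  0.2] tq [-0.05  0.02  0.03] grip 1.002 tilt deg 0.24
turn units [-0.016  0.044  0.016]
shift units total [-0.029 -0.024  0.945] rows min 0.9
```

Call:
servo_tool(
  motion=[
    [[-0.03,-0.02,0.2,0,0.03,0],[0,0,0.25,0,0,0],[0,0,0.25,0,0,0],[0,0,0.2,0,0,0],[0,0,0,0,0,0],[0,0,0,0,0,0]],
  ],
)

```text
clock: 2.65
position: [0.5945, -0.2535, 0.1845]
ee_rot: [0.838, -0.546, 0.001, -0.001]
ft_force: [0.5, -0.0, -0.0]
grip_width: 1.0
```

Run:
```python
from h import *
d=plan((.5947,-.2525,.185))
```

```text
t 2.65 pos [ 0.5945 -0.2535  0.1845] f [ 0.5 -0.  -0. ] tq [-0.06  0.03 -0.04] grip 1.000 tilt deg 0.15
turn units [-0.03  -0.004 -0.003]
shift units total [-0.016 -0.012 -0.011] rows min 0.0
```

Call:
servo_tool(
  motion=[
    [[0,0,0,0,0,0],[0,0,0,0,0,0],[0,0,0,0,0,0],[0,0,0,0,0,0],[0,0,0,0,0,0],[0,0,0,0,0,0],[0,0,0,0,0,0],[0,0,0,0,0,0]],
  ],
  jaw=255,
  force=60,
)

```text
clock: 3.45
position: [0.5949, -0.2534, 0.1857]
ee_rot: [0.838, -0.546, 0.002, -0.001]
ft_force: [0.6, -0.1, -0.2]
grip_width: 0.404
```

Run:
```python
from h import *
d=plan((.526,.311,.30));
```

```text
t 3.45 pos [ 0.5949 -0.2534  0.1857] f [ 0.6 -0.1 -0.2] tq [ 0.06 -0.   -0.04] grip 0.404 tilt deg 0.23
turn units [-0.043 -0.016  0.   ]
shift units total [-10.882  -3.297  -2.288] rows min 11.6
```

Call:
servo_tool(
  motion=[
    [[0,0,-0.4,0,0,0],[0,0,-0.6,0,0,0],[0,0,-0.6,0,0,0],[0,0,-0.5,0,0,0],[0,0,-0.2,0,0,0],[0,0,0,0,0,0]],
  ],
)

```text
clock: 4.05
position: [0.5934, -0.2532, 0.3016]
ee_rot: [0.838, -0.546, -0.001, -0.001]
ft_force: [-0.4, 0.7, -2.9]
grip_width: 0.4
```

Run:
```python
from h import *
d=plan((.526,.311,.30)); print(d/12)
c=grab("side","s1");t=grab("top","t1")
a=cv2.resize(t["color"][160:260,90:260],None,fx=4,fy=4,interpolation=cv2.INTER_CUBIC)
cv2.imwrite("pics/t1z.png",a[:,:,::-1])
red=t["color"].astype(int); m=(red[...,0]>140)&(red[...,1]<60)&(red[...,2]<60)
m=m.astype(np.uint8); m[:,:115]=0;m[:,185:]=0
p=np.argwhere(m[170:245])[:,::-1]+[0,170]
r=cv2.minAreaRect(p.astype(np.float32)); print(r)
for b in cv2.boxPoints(r): print(onz(t,*b,.028).round(3))
print(onz(t,*r[0],.028).round(3))
```

```text
t 4.05 pos [ 0.5934 -0.2532  0.3016] f [-0.4  0.7 -2.9] tq [-0.03  0.01 -0.02] grip 0.400 tilt deg 0.17
turn units [0.006 0.032 0.002]
shift units total [-10.869  -3.316   0.061] rows min 11.4
[-0.90572303 -0.27635056  0.00510774]
((148.123046875, 205.45318603515625), (46.542945861816406, 42.08848190307617), 87.61405944824219)
[0.597 0.381 0.028]
[0.603 0.246 0.028]
[0.453 0.238 0.028]
[0.448 0.372 0.028]
[0.525 0.309 0.028]
```

View pics/s1.png

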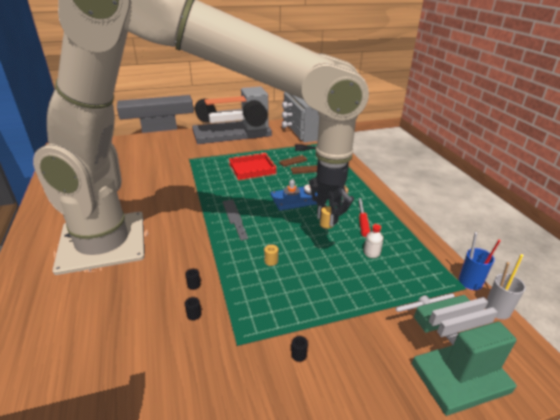

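View pics/t1z.png

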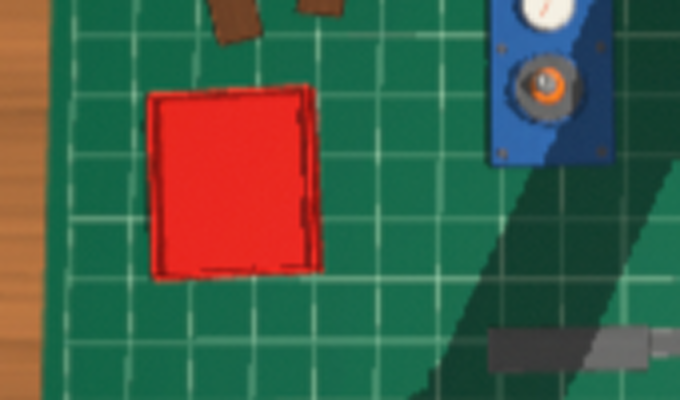

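The collar is lifted, held upright at about (326, 217) in the side view. The tray centre is at about (0.525, 0.310). Moving over to it.

Call:
servo_tool(
  motion=[
    [[-0.5,-0.15,0,0,0,0],[-0.9,-0.27,0,0,0,0],[-0.9,-0.27,0,0,0,0],[-0.9,-0.27,0,0,0,0],[-0.9,-0.27,0,0,0,0],[-0.9,-0.27,0,0,0,0],[-0.9,-0.27,0,0,0,0],[-0.9,-0.27,0,0,0,0],[-0.9,-0.27,0,0,0,0],[-0.9,-0.27,0,0,0,0],[-0.9,-0.27,0,0,0,0],[-0.5,-0.15,0,0,0,0]],
  ],
)

```text
clock: 5.35
position: [0.5221, 0.2769, 0.2802]
ee_rot: [0.834, -0.551, -0.014, 0.008]
ft_force: [0.5, -0.4, -2.1]
grip_width: 0.405
```

Run:
```python
from h import *
d=plan((.525,.310,.20))
```

```text
t 5.35 pos [0.5221 0.2769 0.2802] f [ 0.5 -0.4 -2.1] tq [ 0.04 -0.05 -0.01] grip 0.405 tilt deg 1.84
turn units [ 0.334  0.157 -0.127]
shift units total [-0.564 -0.359  1.602] rows min 1.7
```

Call:
servo_tool(
  motion=[
    [[-0.4,-0.3,0,0.33,0.15,-0.12],[-0.16,-0.06,0,0,0,0],[0,0,0,0,0,0]],
  ],
)

```text
clock: 5.65
position: [0.524, 0.3155, 0.2747]
ee_rot: [0.84, -0.543, -0.003, 0.002]
ft_force: [0.8, -0.6, -2.6]
grip_width: 0.402
```

Run:
```python
from h import *
d=plan((.525,.310,.195))
```

```text
t 5.65 pos [0.524  0.3155 0.2747] f [ 0.8 -0.6 -2.6] tq [0.03 0.04 0.02] grip 0.402 tilt deg 0.45
turn units [0.084 0.035 0.086]
shift units total [0.113 0.015 1.593] rows min 1.6
```

Call:
servo_tool(
  motion=[
    [[0.1,0,0.3,0.08,0.03,0.08],[0,0,0.4,0,0,0],[0,0,0.4,0,0,0],[0,0,0.3,0,0,0],[0,0,0,0,0,0],[0,0,0,0,0,0]],
  ],
)

```text
clock: 6.25
position: [0.5268, 0.3029, 0.1985]
ee_rot: [0.836, -0.549, -0.001, 0.004]
ft_force: [0.5, 0.5, -2.3]
grip_width: 0.407
```

Run:
```python
from h import *
d=plan((.525,.310,.190))
```

```text
t 6.25 pos [0.5268 0.3029 0.1985] f [ 0.5  0.5 -2.3] tq [ 0.06  0.04 -0.01] grip 0.407 tilt deg 0.51
turn units [ 0.097 -0.032 -0.084]
shift units total [-0.145 -0.024  0.168] rows min 0.2
```

Call:
servo_tool(
  motion=[
    [[-0.1,0,0.1,0.09,-0.03,-0.08],[0,0,0.05,0,0,0],[0,0,0.05,0,0,0],[0,0,0,0,0,0]],
  ],
)

```text
clock: 6.65
position: [0.5255, 0.3081, 0.1901]
ee_rot: [0.838, -0.546, 0.001, -0.002]
ft_force: [0.1, -0.2, -3.0]
grip_width: 0.404
```

Run:
```python
from h import *
d=plan((.525,.310,.188))
```

```text
t 6.65 pos [0.5255 0.3081 0.1901] f [ 0.1 -0.2 -3. ] tq [0.   0.04 0.05] grip 0.404 tilt deg 0.21
turn units [-0.041  0.004 -0.002]
shift units total [-0.039 -0.007  0.042] rows min 0.1
```

Call:
servo_tool(
  motion=[
    [[0,0,0.03,0,0,0],[0,0,0.03,0,0,0],[0,0,0,0,0,0]],
  ],
)

```text
clock: 6.95
position: [0.5257, 0.3086, 0.1902]
ee_rot: [0.838, -0.546, 0.002, -0.002]
ft_force: [0.3, 0.4, -2.0]
grip_width: 0.403
```

Call:
servo_tool(
  motion=[
    [[0,0,0.08,0,0,0],[0,0,0,0,0,0]],
  ],
)

```text
clock: 7.15
position: [0.5262, 0.3093, 0.1906]
ee_rot: [0.838, -0.546, 0.003, -0.003]
ft_force: [-0.6, 0.0, -3.2]
grip_width: 0.404
```

Call:
servo_tool(
  motion=[
    [[0,0,0,0,0,0],[0,0,0,0,0,0],[0,0,0,0,0,0],[0,0,0,0,0,0]],
  ],
  jaw=90,
)

```text
clock: 7.55
position: [0.5267, 0.3097, 0.1908]
ee_rot: [0.838, -0.546, 0.003, -0.004]
ft_force: [0.5, -0.3, -0.5]
grip_width: 0.648
```

Run:
```python
from h import *
d=plan((.525,.310,.30))
```

```text
t 7.55 pos [0.5267 0.3097 0.1908] f [ 0.5 -0.3 -0.5] tq [-0.    0.03  0.  ] grip 0.648 tilt deg 0.56
turn units [-0.11  -0.017 -0.002]
shift units total [-0.016  0.008 -2.184] rows min 2.2
```

Released (force back to zero). Lifting straight up.

Call:
servo_tool(
  motion=[
    [[0,0,-0.3,-0.1,0,0],[0,0,-0.5,0,0,0],[0,0,-0.6,0,0,0],[0,0,-0.6,0,0,0],[0,0,-0.2,0,0,0],[0,0,0,0,0,0]],
  ],
)

```text
clock: 8.15
position: [0.5262, 0.3093, 0.3018]
ee_rot: [0.838, -0.546, -0.001, 0.002]
ft_force: [0.6, 1.0, -0.5]
grip_width: 0.646
```

Run:
```python
from h import *
d=plan((.448,-.2263,.29)); print(d/12)
c=grab("side","s2")
a=cv2.resize(c["color"][140:260,210:350],None,fx=5,fy=5,interpolation=cv2.INTER_CUBIC)
cv2.imwrite("pics/s2z.png",a[:,:,::-1])
```

```text
t 8.15 pos [0.5262 0.3093 0.3018] f [ 0.6  1.  -0.5] tq [-0.03  0.02  0.  ] grip 0.646 tilt deg 0.24
turn units [ 0.047 -0.014 -0.001]
shift units total [9.173 5.747 0.271] rows min 10.8
[0.76445699 0.47889105 0.02254344]
```

View pics/s2z.png

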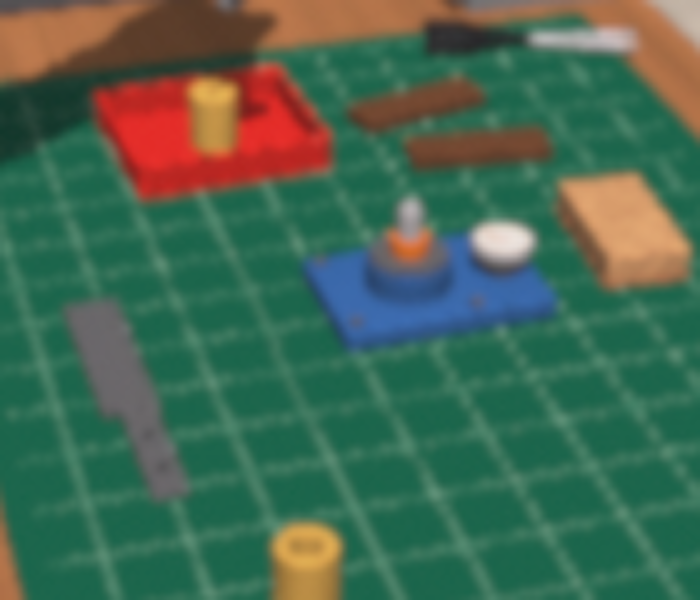

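The tight collar stands upright in the tray at about (253, 163) in the side view. Now to the wide-bore collar.

Call:
servo_tool(
  motion=[
    [[0.5,0.3,0,0,0,0],[0.75,0.47,0,0,0,0],[0.75,0.47,0,0,0,0],[0.75,0.47,0,0,0,0],[0.75,0.47,0,0,0,0],[0.75,0.47,0,0,0,0],[0.75,0.47,0,0,0,0],[0.75,0.47,0,0,0,0],[0.75,0.47,0,0,0,0],[0.75,0.47,0,0,0,0],[0.75,0.47,0,0,0,0],[0.5,0.3,0,0,0,0]],
  ],
  jaw=0,
)

```text
clock: 9.4
position: [0.4461, -0.2027, 0.2835]
ee_rot: [0.839, -0.544, -0.012, 0.008]
ft_force: [0.4, -0.0, -0.1]
grip_width: 1.0
```

Run:
```python
from h import *
d=plan((.448,-.2263,.24))
```

```text
t 9.40 pos [ 0.4461 -0.2027  0.2835] f [ 0.4 -0.  -0.1] tq [ 0.   -0.09  0.02] grip 1.000 tilt deg 1.63
turn units [0.299 0.131 0.073]
shift units total [0.456 0.135 0.868] rows min 1.0
```

Call:
servo_tool(
  motion=[
    [[0.3,0.1,0.3,0.28,0.12,0.07],[0.1,0.02,0.3,0,0,0],[0,0,0,0,0,0],[0,0,0,0,0,0]],
  ],
)

```text
clock: 9.8
position: [0.4444, -0.2293, 0.2472]
ee_rot: [0.835, -0.55, -0.004, 0.002]
ft_force: [0.1, 0.5, 0.9]
grip_width: 1.004
```

Run:
```python
from h import *
d=plan((.448,-.2263,.185))
```

```text
t 9.80 pos [ 0.4444 -0.2293  0.2472] f [0.1 0.5 0.9] tq [-0.02 -0.   -0.06] grip 1.004 tilt deg 0.52
turn units [ 0.087  0.058 -0.104]
shift units total [-0.021 -0.099  1.244] rows min 1.2
```

Call:
servo_tool(
  motion=[
    [[-0.02,-0.1,0,0.08,0.05,-0.1],[0,0,0.25,0,0,0],[0,0,0.25,0,0,0],[0,0,0,0,0,0]],
  ],
)

```text
clock: 10.2
position: [0.4497, -0.2239, 0.2207]
ee_rot: [0.839, -0.545, 0.0, -0.0]
ft_force: [-0.3, 0.4, 0.2]
grip_width: 1.003
```

Run:
```python
from h import *
d=plan((.448,-.2263,.187))
```

```text
t 10.20 pos [ 0.4497 -0.2239  0.2207] f [-0.3  0.4  0.2] tq [-0.03  0.07  0.02] grip 1.003 tilt deg 0.04
turn units [-0.008  0.002  0.048]
shift units total [0.031 0.051 0.674] rows min 0.7
```

Call:
servo_tool(
  motion=[
    [[0.03,0.05,0.1,0,0,0.04],[0,0,0.2,0,0,0],[0,0,0.2,0,0,0],[0,0,0.15,0,0,0],[0,0,0,0,0,0],[0,0,0,0,0,0]],
  ],
)

```text
clock: 10.8
position: [0.4477, -0.2263, 0.1847]
ee_rot: [0.838, -0.546, -0.0, -0.0]
ft_force: [0.9, -1.4, -0.1]
grip_width: 1.002
```

Run:
```python
from h import *
d=plan((.448,-.2263,.187))
```

```text
t 10.80 pos [ 0.4477 -0.2263  0.1847] f [ 0.9 -1.4 -0.1] tq [-0.04 -0.01 -0.04] grip 1.002 tilt deg 0.06
turn units [0.001 0.011 0.006]
shift units total [ 0.003 -0.006 -0.046] rows min 0.0
```

Call:
servo_tool(
  motion=[
    [[0,0,0,0,0,0],[0,0,0,0,0,0],[0,0,0,0,0,0],[0,0,0,0,0,0],[0,0,0,0,0,0],[0,0,0,0,0,0],[0,0,0,0,0,0],[0,0,0,0,0,0]],
  ],
  jaw=255,
  force=80,
)

```text
clock: 11.6
position: [0.4481, -0.2264, 0.1859]
ee_rot: [0.838, -0.546, 0.001, -0.0]
ft_force: [0.4, 0.7, -0.0]
grip_width: 0.396
```

Call:
servo_tool(
  motion=[
    [[0,0,-0.4,0,0,0],[0,0,-0.6,0,0,0],[0,0,-0.6,0,0,0],[0,0,-0.6,0,0,0],[0,0,-0.4,0,0,0],[0,0,0,0,0,0]],
  ],
)

```text
clock: 12.2
position: [0.447, -0.226, 0.3189]
ee_rot: [0.838, -0.546, -0.002, -0.0]
ft_force: [0.6, -0.7, -2.0]
grip_width: 0.399
```

Run:
```python
from h import *
d=plan((.600,.0565,.30)); print(d/8)
```

```text
t 12.20 pos [ 0.447  -0.226   0.3189] f [ 0.6 -0.7 -2. ] tq [-0.01 -0.02  0.01] grip 0.399 tilt deg 0.22
turn units [0.022 0.038 0.009]
shift units total [-3.931 -5.082  0.381] rows min 6.4
[-0.4914264  -0.63520636  0.04760993]
```

Call:
servo_tool(
  motion=[
    [[-0.3,-0.4,0,0,0,0],[-0.48,-0.62,0,0,0,0],[-0.48,-0.62,0,0,0,0],[-0.48,-0.62,0,0,0,0],[-0.48,-0.62,0,0,0,0],[-0.48,-0.62,0,0,0,0],[-0.48,-0.62,0,0,0,0],[-0.45,-0.6,0,0,0,0],[-0.2,-0.25,0,0,0,0],[0,0,0,0,0,0]],
  ],
)

```text
clock: 13.2
position: [0.5994, 0.0581, 0.3044]
ee_rot: [0.836, -0.548, -0.008, 0.003]
ft_force: [0.3, -0.2, -2.5]
grip_width: 0.396
```

Run:
```python
from h import *
d=plan((.600,.0565,.28))
```

```text
t 13.20 pos [0.5994 0.0581 0.3044] f [ 0.3 -0.2 -2.5] tq [-0.03 -0.02  0.02] grip 0.396 tilt deg 1.0
turn units [ 0.158  0.122 -0.056]
shift units total [ 0.038 -0.005  0.487] rows min 0.5
```

Call:
servo_tool(
  motion=[
    [[0.03,0,0.2,0.15,0.12,-0.05],[0,0,0.15,0,0,0],[0,0,0,0,0,0],[0,0,0,0,0,0]],
  ],
)

```text
clock: 13.6
position: [0.5984, 0.0527, 0.2831]
ee_rot: [0.837, -0.548, -0.002, 0.003]
ft_force: [-0.2, 0.1, -2.1]
grip_width: 0.393
```

Run:
```python
from h import *
d=plan((.600,.0565,.275))
s=grab("side");t=grab("top")
out=[]
for c in (s,t):
    a=cv2.resize(c["color"],None,fx=8,fy=8,interpolation=cv2.INTER_CUBIC)[:,:,::-1].copy()
    u,v=proj(c,(.6,.0565,.083)); q=(int(u*8+4),int(v*8+4)); cv2.drawMarker(a,q,(255,0,255),cv2.MARKER_CROSS,16,1)
    out.append(a[q[1]-250:q[1]+250,q[0]-190:q[0]+190])
cv2.imwrite("pics/pin.png",np.hstack(out))
```

```text
t 13.60 pos [0.5984 0.0527 0.2831] f [-0.2  0.1 -2.1] tq [ 0.01 -0.01 -0.04] grip 0.393 tilt deg 0.36
turn units [ 0.072  0.002 -0.042]
shift units total [-0.056 -0.061  0.163] rows min 0.2
```

View pics/pin.png

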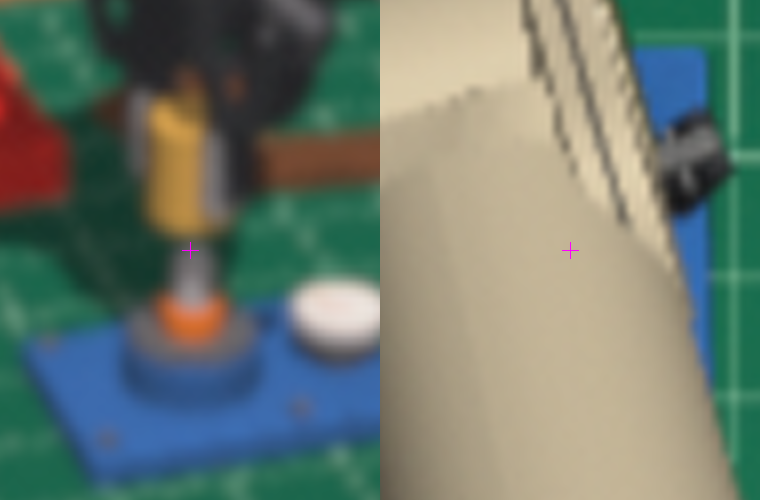

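The collar hangs upright just above the pin tip, which sits at the marker near (291, 180) in the side view. I still have about 4 mm to correct in xy.

Call:
servo_tool(
  motion=[
    [[-0.06,-0.06,0,0.05,0,-0.04],[0,0,0,0,0,0],[0,0,0,0,0,0]],
  ],
)

```text
clock: 14.0
position: [0.6005, 0.0568, 0.2846]
ee_rot: [0.837, -0.547, 0.0, -0.0]
ft_force: [0.0, -0.6, -2.4]
grip_width: 0.396
```

Run:
```python
from h import *
d=plan((.600,.0565,.255))
```

```text
t 14.00 pos [0.6005 0.0568 0.2846] f [ 0.  -0.6 -2.4] tq [-0.04 -0.01 -0.05] grip 0.396 tilt deg 0.05
turn units [-0.006 -0.007 -0.006]
shift units total [0.002 0.012 0.591] rows min 0.6
```

Call:
servo_tool(
  motion=[
    [[0,0,0.12,0,0,0],[0,0,0.14,0,0,0],[0,0,0.14,0,0,0],[0,0,0.1,0,0,0],[0,0,0,0,0,0]],
  ],
)

```text
clock: 14.5
position: [0.6003, 0.0569, 0.2569]
ee_rot: [0.837, -0.546, 0.0, 0.0]
ft_force: [-0.7, -0.6, -1.3]
grip_width: 0.394
```

Run:
```python
from h import *
d=plan((.600,.0565,.240))
```

```text
t 14.50 pos [0.6003 0.0569 0.2569] f [-0.7 -0.6 -1.3] tq [-0.04  0.06  0.05] grip 0.394 tilt deg 0.02
turn units [ 0.001 -0.004 -0.003]
shift units total [0.004 0.008 0.338] rows min 0.3
```

The lower end is already 9 mm below the tip with no resistance, so this is the sliding collar. Continuing down to the seat.

Call:
servo_tool(
  motion=[
    [[0,0,0.1,0,0,0],[0,0,0.12,0,0,0],[0,0,0.12,0,0,0],[0,0,0,0,0,0]],
  ],
)

```text
clock: 14.9
position: [0.6003, 0.0568, 0.2383]
ee_rot: [0.837, -0.546, 0.0, 0.0]
ft_force: [-0.8, -0.7, -1.4]
grip_width: 0.397
```

Run:
```python
from h import *
d=plan((.600,.0565,.2259))
```

```text
t 14.90 pos [0.6003 0.0568 0.2383] f [-0.8 -0.7 -1.4] tq [0.02 0.02 0.01] grip 0.397 tilt deg 0.02
turn units [ 0.003 -0.003 -0.003]
shift units total [0.004 0.008 0.247] rows min 0.2
```

Now press the seat in small steps, watching the force.

Call:
servo_tool(
  motion=[
    [[0,0,0.08,0,0,0],[0,0,0.08,0,0,0],[0,0,0,0,0,0]],
  ],
)

```text
clock: 15.2
position: [0.6006, 0.057, 0.2314]
ee_rot: [0.837, -0.546, 0.001, -0.0]
ft_force: [-3.2, -1.2, 6.5]
grip_width: 0.398
```

Run:
```python
from h import *
d=plan((.600,.0565,.2259))
```

```text
t 15.20 pos [0.6006 0.057  0.2314] f [-3.2 -1.2  6.5] tq [-0.23  0.97 -0.  ] grip 0.398 tilt deg 0.07
turn units [-0.009 -0.011 -0.004]
shift units total [0.005 0.016 0.11 ] rows min 0.1
```

Call:
servo_tool(
  motion=[
    [[-0.01,0.02,0.06,0,0,0],[-0.01,0.02,0.06,0,0,0],[0,0,0.03,0,0,0]],
  ],
)

```text
clock: 15.5
position: [0.5999, 0.0572, 0.2271]
ee_rot: [0.837, -0.547, 0.003, -0.002]
ft_force: [-4.9, -0.6, 10.1]
grip_width: 0.393
```

Run:
```python
from h import *
d=plan((.600,.0565,.2259))
```

```text
t 15.50 pos [0.5999 0.0572 0.2271] f [-4.9 -0.6 10.1] tq [-0.14  1.22 -0.01] grip 0.393 tilt deg 0.4
turn units [-0.07  -0.041 -0.01 ]
shift units total [0.013 0.004 0.025] rows min 0.0
```

Call:
servo_tool(
  motion=[
    [[-0.01,0.04,0.06,-0.05,-0.04,0],[0,0.02,0.06,0,0,0],[0,0,0.04,0,0,0]],
  ],
)

```text
clock: 15.8
position: [0.5996, 0.057, 0.2259]
ee_rot: [0.837, -0.547, 0.005, -0.004]
ft_force: [-8.0, -1.8, 16.4]
grip_width: 0.393
```

Run:
```python
from h import *
d=plan((.599,.0565,.2259))
```

```text
t 15.80 pos [0.5996 0.057  0.2259] f [-8.  -1.8 16.4] tq [-0.32  2.05  0.02] grip 0.393 tilt deg 0.67
turn units [-0.126 -0.044 -0.016]
shift units total [0.004 0.016 0.   ] rows min 0.0
```

Call:
servo_tool(
  motion=[
    [[-0.03,0.08,0.02,-0.12,-0.04,0],[0,0.04,0.02,-0.1,0,0],[0,0,0.03,0,0,0]],
  ],
)

```text
clock: 16.1
position: [0.5984, 0.0575, 0.2288]
ee_rot: [0.837, -0.547, 0.005, -0.003]
ft_force: [-5.7, -0.9, 8.1]
grip_width: 0.396
```

Run:
```python
from h import *
d=plan((.599,.0565,.2259))
```

```text
t 16.10 pos [0.5984 0.0575 0.2288] f [-5.7 -0.9  8.1] tq [-0.21  1.17  0.05] grip 0.396 tilt deg 0.66
turn units [-0.119 -0.055 -0.014]
shift units total [ 0.023 -0.003  0.058] rows min 0.1
```

Call:
servo_tool(
  motion=[
    [[0,0,0.05,-0.3,-0.1,0],[0,0,0.05,-0.3,-0.1,0],[0,0,0.05,-0.2,0,0]],
  ],
)

```text
clock: 16.4
position: [0.6053, 0.0587, 0.2289]
ee_rot: [0.837, -0.547, -0.012, 0.013]
ft_force: [2.0, 2.3, 9.2]
grip_width: 0.394
```

Run:
```python
from h import *
d=plan((.599,.0565,.2259))
```

```text
t 16.40 pos [0.6053 0.0587 0.2289] f [2.  2.3 9.2] tq [ 0.9  -0.35  0.02] grip 0.394 tilt deg 2.04
turn units [ 0.401  0.072 -0.017]
shift units total [-0.01   0.131  0.065] rows min 0.1
```

Call:
servo_tool(
  motion=[
    [[0,0.07,0.04,0.2,0.04,0],[0,0.05,0.05,0.1,0.02,0],[0,0,0.05,0,0,0]],
  ],
)

```text
clock: 16.7
position: [0.6012, 0.0577, 0.2259]
ee_rot: [0.837, -0.547, -0.001, 0.001]
ft_force: [-13.1, -2.6, 28.4]
grip_width: 0.395
```

Run:
```python
from h import *
d=plan((.599,.0565,.2259))
```

```text
t 16.70 pos [0.6012 0.0577 0.2259] f [-13.1  -2.6  28.4] tq [-0.62  2.8   0.01] grip 0.395 tilt deg 0.16
turn units [ 0.032 -0.001 -0.008]
shift units total [0.004 0.049 0.   ] rows min 0.0
```

Run:
```python
from h import *
for i in range(6):
    grab("side"); o=status.get_obs(); print(o["clock"],o["position"].round(4),o["ft_force"].round(1),o["joint_velocities"].round(3).max())
plan((.599,.0565,.2259))
```

```text
16.75 [0.6012 0.0577 0.226 ] [-4.9 -0.7 10.1] 0.002
16.8 [0.6012 0.0577 0.226 ] [-5.6 -0.9 11.5] 0.002
16.85 [0.6012 0.0577 0.226 ] [-5.9 -1.  11.8] 0.002
16.9 [0.6012 0.0577 0.226 ] [-6.7 -1.2 11.8] 0.002
16.95 [0.6012 0.0577 0.226 ] [-6.9 -1.6 12.3] 0.002
17.0 [0.6012 0.0577 0.226 ] [-6.8 -1.8 11.6] -0.0
t 17.00 pos [0.6012 0.0577 0.226 ] f [-6.8 -1.8 11.6] tq [-0.18  1.45  0.01] grip 0.394 tilt deg 0.19
turn units [ 0.038 -0.001 -0.009]
shift units total [0.004 0.051 0.002] rows min 0.1
```

Call:
servo_tool(
  motion=[
    [[0,0.02,0.08,0,0,0]],
  ],
)

```text
clock: 17.1
position: [0.6009, 0.0578, 0.2257]
ee_rot: [0.837, -0.547, 0.0, 0.001]
ft_force: [-21.0, -3.3, 53.2]
grip_width: 0.393
```

Run:
```python
from h import *
for i in range(5):
    o=status.get_obs(); print(o["clock"],o["position"].round(4),o["ft_force"].round(1)); grab("side")
plan((.599,.0565,.2259))
```

```text
17.1 [0.6009 0.0578 0.2257] [-21.   -3.3  53.2]
17.15 [0.6008 0.0578 0.2258] [-14.6  -1.3  33.1]
17.2 [0.6008 0.0578 0.2258] [-14.5  -2.7  32.3]
17.25 [0.6008 0.0578 0.2258] [-14.6  -2.9  33.8]
17.3 [0.6008 0.0578 0.2258] [-15.1  -1.6  33.5]
t 17.35 pos [0.6008 0.0578 0.2258] f [-15.   -1.9  34.3] tq [-0.27  3.25  0.03] grip 0.393 tilt deg 0.1
turn units [ 0.013 -0.016 -0.008]
shift units total [ 0.009  0.043 -0.001] rows min 0.0
```

Run:
```python
from h import *
for i in range(8): c=grab("side","s9")
o=status.get_obs(); print(o["clock"],o["position"].round(4),o["ft_force"].round(1))
t=grab("top")
a=cv2.resize(c["color"][140:240,220:340],None,fx=6,fy=6,interpolation=cv2.INTER_CUBIC)[:,:,::-1]
cv2.imwrite("pics/s9z.png",a)
cv2.imwrite("pics/t9.png",t["color"][:,:,::-1])
```

```text
17.75 [0.6008 0.0578 0.2258] [-15.1  -2.4  33.1]
```

View pics/s9z.png

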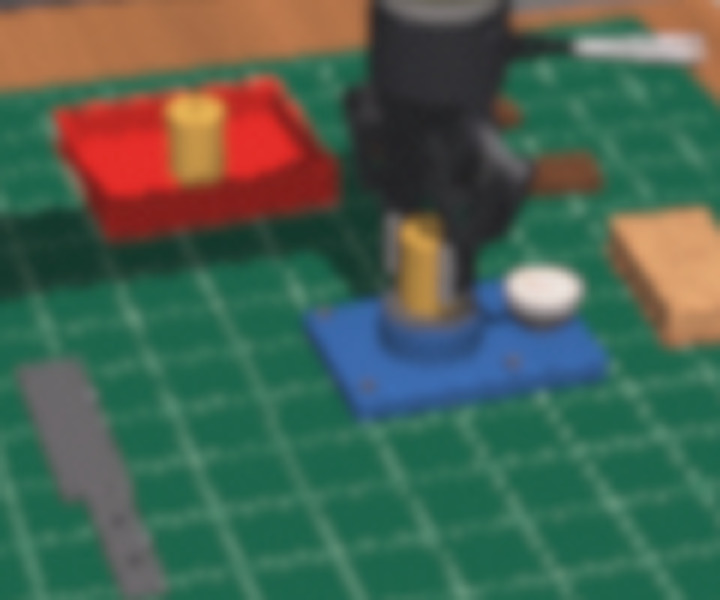

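View pics/t9.png

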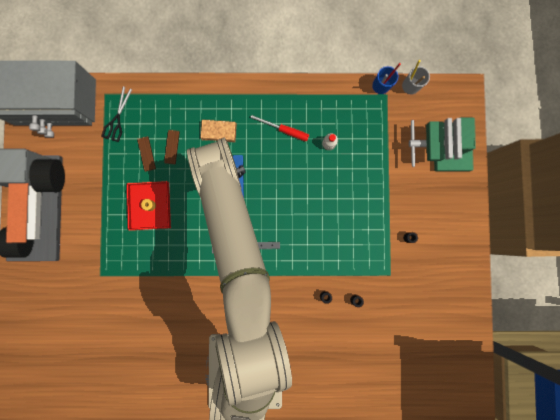

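The side view shows the collar upright on the dark stop at about (290, 187), with no orange seat visible under it. The other collar stands in the tray, at (147, 204) in the top view. The push is steady at about 33 N and nothing else has moved, so I'm handing in.

```bash
python3 -c "
from workcell import order
print(order.hand_in())"
```

```text
the job is handed in; nothing more can be done
None
```

The tight collar is in the red tray, released, and the sliding collar is on the pin, held pressed against the hard stop. I handed the job in at about 17.8 s on the clock.

- **Which is which:** the camera images showed the farther collar had the 12 mm bore and the nearer one the 19 mm bore. I did not try the tight one on the pin. The nearer one went past the nose with no resistance, which confirms it.
- **Tight collar:** it stands upright near the tray's centre, let go from an estimated 2–3 mm above the floor, with the gripper well clear.
- **Pressed collar:** the wrist stood at z = 0.2258 m, against the 0.2259 m I expected for full contact. The tool was tilted 0.1°, and no orange of the seat showed below the collar.
- **Force:** the wrist force held steady at about 33 N upward. Taking off the 12 N spring leaves roughly 24 N on the stop. The last press peaked briefly at 53 N at the wrist.
- **Didn't go smoothly:** the hold carries a sideways force of about 15 N, which I did not remove. While correcting for it, the tool briefly tipped about 2° before I straightened it.
- **Rest of the bench:** nothing else looks moved in the last pictures, though the arm hid part of the blank and the gauge from above. I did not read the dial.

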